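# Tip the disc box set onto the copy board

### The job

The disc box set standing on the grey copy board is to be photographed cover up: without gripping or lifting it, gently push it sideways with the fingertips, still standing, until it stands opposite the white outline, then push it high on its cover side so that it topples over away from its cover and lands flat, wholly inside the outline. It must land there in one go, so leave it where it falls, and do not disturb the other things on the table.

Things in the scene. Friction and masses are not known exactly. Their poses are not given: they have to be found in the camera images.
- board: Fixed grey copy board lying on the table, 260 (x) x 420 (y) x 10 mm thick; its upper face is 10 mm above the table. Origin: centre of its underside. Its +x is the way the box set is to fall, its y runs along the row in which the box set stands; it is turned up to about 25 degrees from the robot's axes.
- zone (a point): Centre of the white printed outline on the board's upper face, 18.5 mm to the board's +x from its middle and 70 mm to its +y or -y (either, by chance; a flat strip of grey squares is printed on the other half); axes as the board's. The flat rectangle measures 169 mm along x by 183 mm along y over the outside of its 4 mm lines; inside means not past their outer edge.
- boxset: Disc box set: closed rigid brown card slipcase, 45 mm thick (x), 142 mm wide (y), 125 mm high (z), 0.25 to 0.5 kg. Origin: centre of its underside as it stands. It starts standing on the board, turned within about 5 degrees of the board's axes, its printed cover (pale panel with a dark square) on its -x side, within 30 mm of the board's middle along y, so 40 to 100 mm to one side of the outline's middle.
- foot_l (a point): Corner of the box set's +x face (the one it lands on): at its underside, at +y (22.5, 71, 0 mm in the box set's frame). At the start it is about 14 to 26 mm past the outside of the outline's near (-x) line: the box set straddles that line, and lying it covers 125 mm along x.
- foot_r (a point): The same at -y (22.5, -71, 0 mm).
- head_l (a point): Corner of the box set's +x face at its top, at +y (22.5, 71, 125 mm).
- head_r (a point): The same at -y (22.5, -71, 125 mm).
- boxset_mid (a point): Centre of the box set, 62.5 mm above its underside. Pushed along its width no higher than 75 mm above the board it slides, staying upright (friction 0.5 to 0.7); pushed towards its +x over 90 mm up it tips about its lower +x edge and falls by itself after about 20 degrees. It bears no more than 25 N of pressing.
- spindle: Bystander: a low pile of discs on a black spindle base, 130 mm diameter, 42 mm high with a 15 mm pin to 70 mm; origin: centre of its underside; on the table beyond the board's +y edge. Leave alone.
- case_stack: Bystander: pile of five flat disc cases, 125 x 142 x 50 mm high; origin: centre of its underside; on the table beyond the board's -y edge. Leave alone.
- mug: Bystander: white mug, 80 mm diameter, 90 mm high, handle at its +y; origin: centre of its underside; on the table beyond the board's +y edge. Leave alone.
- slim_box: Bystander: slimmer brown box set, 28 mm thick (x), 125 mm wide (y), 125 mm high, standing on the table beyond the board's -y edge; origin: centre of its underside. Leave alone.
Mind the look-alikes: they are no part of the job. Leave any orange, red or yellow look-alike of the boxset alone.

How it is judged:
By the outcome, as a careful person would: the job done as asked, in the order asked, and still so for the second after the job is handed in, with the robot touching nothing.
It also fails if it takes over 64 s, if anything falls off the work surface, if the arm or the gripper's body presses on something with over 40 N, if the wrist force passes 120 N, or if a joint passes its speed limit or range.

### The arm

A 6-joint arm with a two-finger parallel gripper is mounted at the origin on the work surface. World frame = base frame: x ahead of the robot, y to its left, z up, the work surface at z = 0. Lengths are in m, angles in rad, forces in N, time in s.
With the tool pointing down it reaches from about 0.4 to 0.925 m from the base axis. Payload 12.5 kg.
Tool frame: the origin (TCP) lies on the centre line of the jaws, within the pads' length; the fingertips stand r.tip_extent ahead of it and the grasp point (between the pads) is the TCP (r.tip_extent is the distance from the TCP to the fingertips, in m); z points along the fingers, x is the direction in which the jaws open and shut, and the axes are right-handed (so a half turn about z gives the same grasp; the last joint's range is limited). The gripper opens to 95 mm and grips with 3 to 60 N. Pads are 20 mm wide; open, the fingers measure 119 mm over their backs; the gripper's body (75 mm by 180 mm) begins 59 mm behind the grasp point.
Start: joints at [-1.316, 0.491, 1.559, -0, 1.092, -0.106], TCP at [0.221, -0.585, 0.234] pointing down, gripper open.
Joint ranges: [-3.1, 3.1], [-0.84, 2.19], [0.05, 2.79], [-1.13, 4.28], [0.06, 2.93], [-2.69, 2.69]. Speed limits (rad/s): [2.22, 2.22, 2.79, 3.14, 3.14, 3.14].

### API

Orientations are given as [roll, pitch, yaw] about the fixed x, y, z axes, in that order (R = Rz(yaw) Ry(pitch) Rx(roll)).
In Python, from bench import status, viewer, r gives the robot as it stands.
- The arm moves only by the tool jog_arm, never from a script. Its argument "series" is a list of rows, each a list of 5 numbers: the finger opening in mm, from 0 to 95.1, then the shift along the tool's x, y, z in units of 30 mm (1.0 is 30 mm), then the turn about the tool's z in units of 6 degrees (1.0 is 6 degrees). A call has 1 to 20 rows; each row is the pose to reach, as a shift and turn from the pose commanded when the call began, along the tool's axes at that moment; what a row does not reach only later rows make up. A row lasts 1/10 s, in which the tool goes at most 50 mm and 8.59 degrees, less where a joint would pass 70% of its speed; a pose out of reach is approached as far as the arm can. A call with a gripper value outside its range is refused whole. The fingers move at their own pace and stop on an object; "grip_force" is the grip in N (left out, the last holds). Time passes only in rows, so rows that repeat a pose let the fingers close. It gives the time, the measured TCP pose, the force and the opening at its end, in the units of the state.
- status.read_state(): the state, without advancing time (a new reading comes with each control period).
- viewer.capture(name): name is "scene" or "top"; returns (picture, depth): 420x560x3 uint8, red, green, blue; 420x560 float32, m along the optical axis (not along the pixel's ray), 0 where there is no reading.
- viewer.camera_model(name): a dict with "K" (3x3 intrinsics, pixels), "k1" (the pictures are not rectified: a ray, as slopes to the right and down, at radius r is drawn at 1 + k1 r^2 times it, then the intrinsics apply), "view" (4x4, takes a point from world to camera coordinates). Camera axes: x right, y up, looking along -z (the intrinsics and any distortion apply to the point x, -y, -z); pixel columns grow to the right and rows downward; lengths in m; the calibration is good to about 2 mm. A picture is of the moment at which its call begins. camera_model takes no time and is no camera call.
- r.job_done(): hands the job in, once; it reports no verdict.
The state is a dict: "clock": time; "joints": joint angles; "dq": joint speeds; "tau": joint torques, N m; "eef_pos": TCP position; "orientation": TCP orientation; "ft_force": force on the tool from outside, world axes, zero at the start; "wrist_torque": the same for the moment, N m; "width": finger opening in m.
Only numpy, scipy, OpenCV 4.12 (cv2) and the standard library are available. Lean on these libraries where they do the work, as an engineer would, in place of code of your own. Each camera call takes 0.05 s, during which the arm holds its last target. There are 200 camera calls.

## Working session

There is one attempt and no reset: what is moved stays moved. The work goes in short steps, Python scripts to look and compute and a tool call to move; the robot and the scene stay as the last step left them, time stands still between calls to the robot, and variables do not carry over. Pictures are saved under pics/ and viewed, about 8 in all and at most 12, crops included, and the job is handed in when it is done.

Besides the shell and the picture viewer there is one more tool, called after ">>>" as a command line: name --pt "numbers of a row" for each row, then --argument value for the rest. jog_arm: Moves the arm, as the interface text tells. Its arguments: {"type":"object","properties":{"series":{"type":"array","items":{"type":"array","items":{"type":"number"}}},"grip_force":{"type":"number"}},"required":["series"]}

```bash
ls; mkdir -p pics
python3 - <<'E'
from bench import status, viewer, r
import cv2, numpy as np
print(status.read_state(), r.tip_extent)
for n in("scene","top"):
    p,d=viewer.capture(n); cv2.imwrite(f"pics/{n}0.png",p[:,:,::-1]); np.savez(f"{n}0.npz",p=p,d=d)
    m=viewer.camera_model(n); print(n,m)
E
```

```text
pics
{'clock': 0.0, 'joints': array([-1.31562278e+00,  4.91524693e-01,  1.55946606e+00, -1.83700249e-05,
        1.09163823e+00, -1.05585019e-01]), 'dq': array([ 0.00011149,  0.00063412, -0.00043773,  0.00034729,  0.00061335,
       -0.00123468]), 'tau': array([ 2.11036306e-03, -6.12627554e+01, -2.58183521e+01,  6.94017811e-02,
        4.81487147e-02, -8.67012932e-05]), 'eef_pos': array([ 0.22058609, -0.58454726,  0.23307766]), 'orientation': array([-3.14149964e+00,  1.03227948e-03, -1.21002924e+00]), 'ft_force': array([-0.59069135, -0.50409612,  0.37123939]), 'wrist_torque': array([0.01524184, 0.01427228, 0.00808795]), 'width': 0.09506371458844538} 0.019
scene {'K': array([[416.50701297,   0.        , 281.97011081],
       [  0.        , 416.50701297, 210.07786753],
       [  0.        ,   0.        ,   1.        ]]), 'k1': -0.018085467816570073, 'view': array([[ 0.13280893,  0.99090132,  0.02182582, -0.10343904],
       [-0.50140475,  0.04817467,  0.86387064,  0.12880339],
       [ 0.8549591 , -0.12567331,  0.50324066, -1.81537757],
       [ 0.        ,  0.        ,  0.        ,  1.        ]])}
top {'K': array([[483.61592923,   0.        , 283.56955723],
       [  0.        , 483.61592923, 210.68489276],
       [  0.        ,   0.        ,   1.        ]]), 'k1': 0.007113513425473393, 'view': array([[-0.02087919, -0.99977037,  0.00482315,  0.0385946 ],
       [ 0.98014564, -0.01951745,  0.19731599, -0.50847175],
       [-0.19717654,  0.00884719,  0.98032808, -1.23609871],
       [ 0.        ,  0.        ,  0.        ,  1.        ]])}
```

View pics/scene0.png

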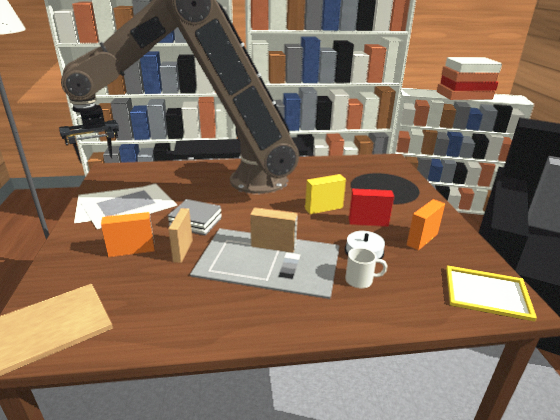

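View pics/top0.png

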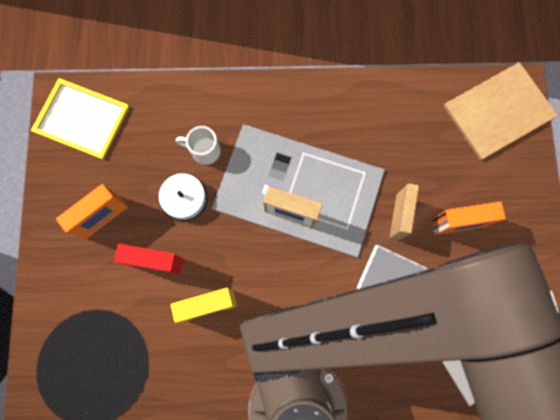

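The top view shows the board centred at about (300,190). The outline is on its right half, which is board −y, and the box top is at (292,203) with its cover towards the robot. The spindle (182,196) and mug (200,145) are beyond +y; the slim box (404,210) and case stack (390,270) are beyond −y. So the box has to be pushed towards −y and then toppled towards +x. Next I'll measure it.

```bash
cat > h.py <<'E'
import numpy as np, cv2
from bench import viewer
def ray(n,uv):
    m=viewer.camera_model(n); V=m["view"]
    uv=np.asarray(uv,float).reshape(-1,2)
    a=cv2.undistortPoints(uv.reshape(-1,1,2),m["K"],np.array([m["k1"],0,0,0])).reshape(-1,2)
    d=np.c_[a[:,0],-a[:,1],-np.ones(len(a))]@V[:3,:3]
    return -V[:3,:3].T@V[:3,3],d
def onplane(n,uv,z):
    o,d=ray(n,uv); return o+d*((z-o[2])/d[:,2])[:,None]
def cloud(n,D,mask):
    v,u=np.nonzero(mask&(D>0)); o,d=ray(n,np.c_[u,v]); return o+d*D[v,u][:,None]
def proj(n,P):
    m=viewer.camera_model(n); V=m["view"]
    c=np.asarray(P,float).reshape(-1,3)@V[:3,:3].T+V[:3,3]; a=np.c_[c[:,0],-c[:,1]]/-c[:,2:]
    return a*(1+m["k1"]*(a**2).sum(1))[:,None]@m["K"][:2,:2]+m["K"][:2,2]
def biggest(mask):
    c,_=cv2.findContours(mask.astype(np.uint8),cv2.RETR_EXTERNAL,cv2.CHAIN_APPROX_NONE)
    return max(c,key=cv2.contourArea)
def rect(P):
    (c,s,a)=cv2.minAreaRect(np.float32(P[:,:2]*1000)); return np.round(c,1),np.round(s,1),round(a,2)
E
cat > m.py <<'E'
from h import *
import sys
def measure(p,D):
    hsv=cv2.cvtColor(p,cv2.COLOR_RGB2HSV).astype(int); H,S,V=hsv[...,0],hsv[...,1],hsv[...,2]
    roi=np.zeros(H.shape,bool); roi[115:265,205:395]=1
    P=cloud("top",D,np.ones(D.shape,bool)); Z=np.zeros(D.shape); v,u=np.nonzero(D>0); Z[v,u]=P[:,2]
    return H,S,V,roi,Z
E
python3 - <<'E'
from m import *
f=np.load("top0.npz");p,D=f["p"],f["d"]
H,S,V,roi,Z=measure(p,D)
grey=roi&(S<50)&(V>60)&(Z<.03)
c=biggest(cv2.morphologyEx(grey.astype(np.uint8),cv2.MORPH_OPEN,np.ones((3,3))))
P=onplane("top",cv2.convexHull(c).reshape(-1,2),.010); print("board",rect(P))
w=roi&(S<40)&(V>190); w[:,:275]=0
c=biggest(w); P=onplane("top",cv2.convexHull(c).reshape(-1,2),.010); print("outline",rect(P))
print("board z",np.median(Z[140:150,260:300]), np.median(Z[180:190,310:330]))
b=np.zeros(roi.shape,bool); b[180:232,255:330]=1
t=b&(Z>.10); print("boxtop z",np.percentile(Z[t],[5,50,95]),t.sum())
c=biggest(t&(Z>.125)); P=onplane("top",cv2.convexHull(c).reshape(-1,2),.135); print("boxtop",rect(P))
br=b&(S>80)&(V>150)&(Z>.05); c=biggest(br); P=onplane("top",cv2.convexHull(c).reshape(-1,2),.135); print("boxcol",rect(P), cv2.boundingRect(c))
o=cv2.resize(p[115:265,200:400],None,fx=4,fy=4,interpolation=cv2.INTER_CUBIC)
cv2.imwrite("pics/crop0.png",o[:,:,::-1])
E
```

```text
board (array([578.7, -14.7]), array([422.9, 262.6]), 70.24)
outline (array([ 591.3, -101.6]), array([278.1, 165.4]), 61.04)
board z 0.009459296568373299 0.009372802134943403
boxtop z [0.11381659 0.13427185 0.13820962] 1151
boxtop (array([512. ,   8.2]), array([141.5,  47.5]), 69.94)
boxcol (array([511.4,   7.8]), array([140.3,  46.8]), 69.94) (263, 186, 59, 34)
```

View pics/crop0.png

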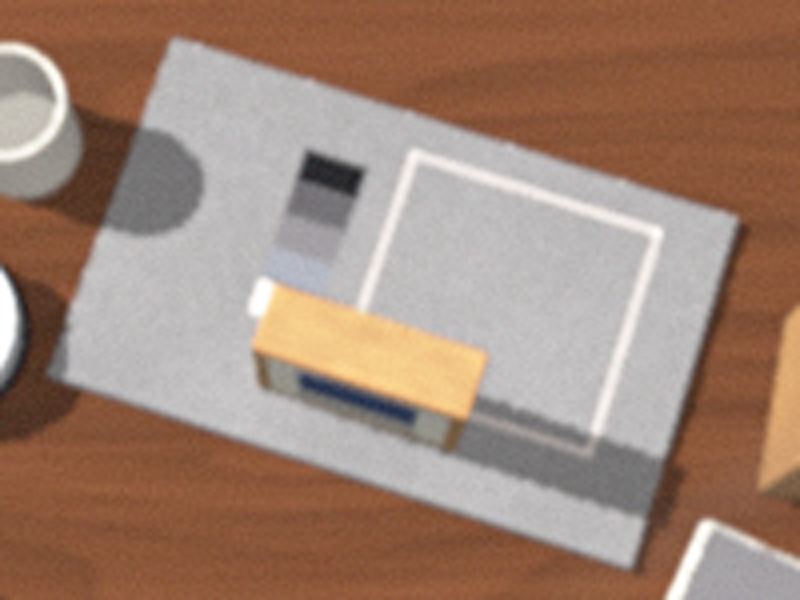

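The crop shows the outline's outer corners at crop pixels (411,149), (662,230) and (592,456). The box top runs from (255,345) to (487,352), and the box stands across the near line. I'll check the outline and box height from both views and plan the first move.

```bash
cat >> h.py <<'E'
B0=np.array([.5787,-.0147]); YAW=np.radians(-19.8)
RB=np.array([[np.cos(YAW),-np.sin(YAW)],[np.sin(YAW),np.cos(YAW)]])
def tob(P): return (np.asarray(P)[...,:2]-B0)@RB
def fromb(x,y): return B0+RB@[x,y]
def plan(xy,z,yawdeg):
    from bench import status
    s=status.read_state(); p=s["eef_pos"]; a=s["orientation"][2]
    dx,dy=np.array(xy)-p[:2]; dyaw=(yawdeg-np.degrees(a)+180)%360-180
    t=np.array([np.cos(a)*dx+np.sin(a)*dy, np.sin(a)*dx-np.cos(a)*dy, p[2]-z])/.03
    print("units",t.round(3),"turn",round(-dyaw/6,3),"tcp board mm",(tob(p)*1000).round(1),"z",p[2].round(4),"yaw",np.degrees(a).round(2),"F",s["ft_force"].round(1),"t",s["clock"])
E
python3 - <<'E'
from h import *
k=np.array([[411,149],[662,230],[592,456]])/4+[200,115]-.4
print("outline corners board mm",(tob(onplane("top",k,.01))*1000).round(1))
f=np.load("scene0.npz");p,D=f["p"],f["d"]
m=np.zeros(D.shape,bool); m[195:262,240:308]=1
P=cloud("scene",D,m); Q=np.c_[tob(P),P[:,2]]*1000
q=Q[(Q[:,2]>128)&(Q[:,2]<145)]; print("scene top",rect(q/1000),np.median(q[:,2]))
q=Q[(Q[:,2]>40)&(Q[:,2]<120)&(abs(Q[:,1])<60)&(Q[:,0]<-20)]; print("front face x",np.median(q[:,0]))
fm=np.load("top0.npz");P=cloud("top",fm["d"],np.ones(fm["d"].shape,bool));Q=np.c_[tob(P),P[:,2]]*1000
for n,s in(("+y",1),("-y",-1)):
    q=Q[(Q[:,1]*s>212)&(Q[:,1]*s<420)&(abs(Q[:,0])<150)&(Q[:,2]>20)]; print(n,q.min(0).round(),q.max(0).round())
plan(fromb(-.0707,.115),.233,-19.8)
E
```

```text
outline corners board mm [[ 104.9   23. ]
 [ 104.8 -161.4]
 [ -63.5 -162.1]]
scene top (array([-66.7,  -3.5]), array([ 51.3, 141. ]), 0.4) 135.43175543632356
front face x -45.473341221905386
+y [-150.  233.   20.] [ 63. 357.  96.]
-y [-150. -420.   20.] [  77. -239.  133.]
units [-1.8005e+01 -1.8568e+01  5.0000e-03] turn -8.255 tcp board mm [-143.9 -657.5] z 0.2331 yaw -69.33 F [ 0.4 -0.  -0.4] t 0.1
```

>>> jog_arm --pt "20 -18 -18.57 0 -8.26" --pt "20 -18 -18.57 0 -8.26" --pt "20 -18 -18.57 0 -8.26" --pt "20 -18 -18.57 0 -8.26" --pt "20 -18 -18.57 0 -8.26" --pt "20 -18 -18.57 0 -8.26" --pt "20 -18 -18.57 0 -8.26" --pt "20 -18 -18.57 0 -8.26" --pt "20 -18 -18.57 0 -8.26" --pt "20 -18 -18.57 0 -8.26" --pt "20 -18 -18.57 0 -8.26" --pt "20 -18 -18.57 0 -8.26" --pt "20 -18 -18.57 0 -8.26" --pt "20 -18 -18.57 0 -8.26" --pt "20 -18 -18.57 0 -8.26" --pt "20 -18 -18.57 0 -8.26" --pt "20 -18 -18.57 0 -8.26" --pt "20 -18 -18.57 0 -8.26" --pt "20 -18 -18.57 0 -8.26" --pt "20 -18 -18.57 0 -8.26"

```text
clock: 2.1
eef_pos: [0.551, 0.1161, 0.2337]
orientation: [3.141, 0.0, -0.346]
ft_force: [1.3, 0.4, -0.5]
width: 0.0205
```

```bash
python3 -c "
from h import *
plan(fromb(-.070,.115),.084,-20)
plan(fromb(-.070,.012),.084,-20)"
```

```text
units [ 0.012 -0.044  4.991] turn 0.026 tcp board mm [-70.4 113.7] z 0.2337 yaw -19.84 F [ 1.3  0.4 -0.5] t 2.1
units [0.015 3.389 4.991] turn 0.026 tcp board mm [-70.4 113.7] z 0.2337 yaw -19.84 F [ 1.3  0.4 -0.5] t 2.1
```

>>> jog_arm --pt "20 0 0 1.5 0" --pt "20 0 0 3 0" --pt "20 0 0 4 0" --pt "20 0 0 4.99 0" --pt "20 0 0 4.99 0" --pt "20 0 0.3 4.99 0" --pt "20 0 0.6 4.99 0" --pt "20 0 0.8 4.99 0" --pt "20 0 0.95 4.99 0" --pt "20 0 1.05 4.99 0" --pt "20 0 1.15 4.99 0" --pt "20 0 1.25 4.99 0" --pt "20 0 1.35 4.99 0" --pt "20 0 1.45 4.99 0" --pt "20 0 1.55 4.99 0" --pt "20 0 1.65 4.99 0" --pt "20 0 1.75 4.99 0" --pt "20 0 1.85 4.99 0" --pt "20 0 1.95 4.99 0" --pt "20 0 1.95 4.99 0"

```text
clock: 4.1
eef_pos: [0.5318, 0.0621, 0.0842]
orientation: [-3.141, -0.001, -0.345]
ft_force: [1.4, 2.6, 2.4]
width: 0.0202
```

```bash
cat > look.py <<'E'
from h import *
import sys
n=sys.argv[1]
plan(fromb(-.070,.0115),.084,-20)
for cam in("top","scene"):
    p,D=viewer.capture(cam); np.savez(f"{cam}{n}.npz",p=p,d=D)
    P=cloud(cam,D,np.ones(D.shape,bool)); Q=np.zeros(D.shape+(3,)); Q[D>0]=np.c_[tob(P),P[:,2]]*1000
    hsv=cv2.cvtColor(p,cv2.COLOR_RGB2HSV); br=(hsv[...,1]>80)&(hsv[...,2]>120)
    t=br&(abs(Q[...,2]-135)<8)&(abs(Q[...,0]+50)<70)&(Q[...,1]>-190)&(Q[...,1]<90)
    if t.sum()>50:
        R=tob(onplane(cam,cv2.convexHull(biggest(t)).reshape(-1,2),.135)); print(cam,t.sum(),rect(R))
    if cam=="scene": f=(Q[...,2]>25)&(Q[...,2]<120)&br&(Q[...,0]>-80)&(Q[...,0]<0)&(Q[...,1]>-190)&(Q[...,1]<90); q=Q[f]; print("front n",len(q),np.polyfit(q[:,1],q[:,0],1) if len(q)>50 else "", np.percentile(q[:,1],[1,99]) if len(q) else "")
p=np.load(f"scene{n}.npz")["p"][170:300,170:370]; q=np.load(f"top{n}.npz")["p"][115:265,200:400]
im=np.vstack([cv2.resize(p,(600,390)),cv2.resize(q,(600,450))]); im=cv2.resize(im,None,fx=.71,fy=.71,interpolation=cv2.INTER_AREA)
cv2.imwrite(f"pics/look{n}.png",im[:,:,::-1])
E
python3 look.py 1
```

```text
units [0.003 1.495 0.006] turn 0.04 tcp board mm [-70.1  56.3] z 0.0842 yaw -19.76 F [1.4 2.6 2.4] t 4.1
top 324 (array([-69.5, -61.2]), array([44.3, 69.4]), 0.67)
scene 248 (array([-60.2, -47.8]), array([101.8,  59.5]), 89.71)
front n 176 [-7.31800502e-03 -4.54219589e+01] [-96.97874507  43.01273777]
```

View pics/look1.png

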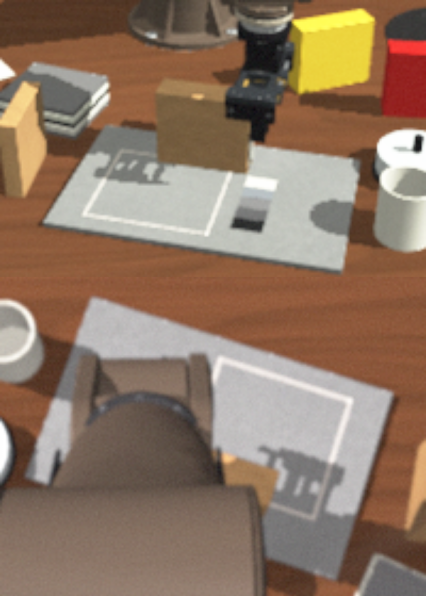

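The box is still standing and is sliding straight. Its −y end is at −96 mm and its yaw is within 1° of the board. I'll push the remaining 45 mm.

>>> jog_arm --pt "20 0 0.1 0 0" --pt "20 0 0.2 0 0" --pt "20 0 0.3 0 0" --pt "20 0 0.4 0 0" --pt "20 0 0.5 0 0" --pt "20 0 0.6 0 0" --pt "20 0 0.7 0 0" --pt "20 0 0.8 0 0" --pt "20 0 0.9 0 0" --pt "20 0 1.0 0 0" --pt "20 0 1.1 0 0" --pt "20 0 1.2 0 0" --pt "20 0 1.3 0 0" --pt "20 0 1.36 0 0" --pt "20 0 1.42 0 0" --pt "20 0 1.46 0 0" --pt "20 0 1.49 0 0" --pt "20 0 1.49 0 0" --pt "20 0 1.49 0 0"

```text
clock: 6.1
eef_pos: [0.5162, 0.0198, 0.0838]
orientation: [3.141, 0.0, -0.345]
ft_force: [1.9, 0.6, 1.6]
width: 0.02
```

>>> jog_arm --pt "20 0 -0.3 0 0" --pt "20 0 -1 0 0" --pt "20 0 -1 -2 0" --pt "20 0 -1 -3.5 0" --pt "20 0 -1 -4 0" --pt "20 0 -1 -4 0"

```text
clock: 6.7
eef_pos: [0.5273, 0.0486, 0.2066]
orientation: [-3.141, -0.004, -0.345]
ft_force: [0.7, -1.3, -0.7]
width: 0.0201
```

```bash
python3 look.py 2; python3 -c "
from h import *
plan(fromb(-.160,-.069),.205,-109.8)"
```

```text
units [-0.007  1.022  4.085] turn 0.042 tcp board mm [-69.8  42.2] z 0.2066 yaw -19.75 F [ 0.7 -1.3 -0.7] t 6.7
top 651 (array([-69.2, -90.8]), array([99.2, 44.2]), 89.86)
scene 358 (array([-60.8, -72.2]), array([144.3,  59.3]), 89.58)
front n 262 [-1.25753490e-02 -4.68251414e+01] [-143.57272515   -2.18722875]
units [-2.973  3.684 -0.054] turn 15.007 tcp board mm [-70.9  41.6] z 0.2034 yaw -19.76 F [-0.9 -0.8 -0.1] t 6.8
```

The box is still upright with its centre at y ≈ −69.5 mm, which matches the outline's middle. Next I go round behind the cover with the fingers wide open, so they touch the cover at two points.

>>> jog_arm --pt "90 -2.3 0 0 0" --pt "90 -2.3 1 0 -3" --pt "90 -2.3 3.7 0 -15" --pt "90 -2.3 3.7 0 -15" --pt "90 -2.3 3.7 0 -15" --pt "90 -2.3 3.7 0 -15" --pt "90 -2.3 3.7 0 -15" --pt "90 -2.3 3.7 0 -15" --pt "90 -2.3 3.7 0 -15" --pt "90 -2.3 3.7 0 -15" --pt "90 -2.3 3.7 0 -15" --pt "90 -2.3 3.7 0 -15" --pt "90 -2.3 3.7 0 -15" --pt "90 -2.3 3.7 0 -15" --pt "90 -2.3 3.7 0 -15" --pt "90 -2.3 3.7 0 -15" --pt "90 -2.3 3.7 0 -15"

```text
clock: 8.5
eef_pos: [0.424, -0.0329, 0.2038]
orientation: [-3.141, 0.0, 1.225]
ft_force: [-0.7, 0.8, -0.0]
width: 0.09
```

```bash
python3 look.py 3; python3 -c "
from h import *
plan(fromb(-.1017,-.0695),.131,70.2)"
```

```text
units [2.701 2.313 3.994] turn 15.03 tcp board mm [-139.4  -69.5] z 0.2038 yaw 70.18 F [-0.7  0.8 -0. ] t 8.5
scene 376 (array([-61.1, -72.3]), array([ 57.9, 143.9]), 0.32)
front n 396 [-3.15188779e-03 -4.57814959e+01] [-143.68522708   -2.38427773]
units [0.    1.255 2.43 ] turn -0.0 tcp board mm [-139.4  -69.5] z 0.2039 yaw 70.2 F [-0.9  0.2  0.6] t 8.6
```

View pics/look3.png

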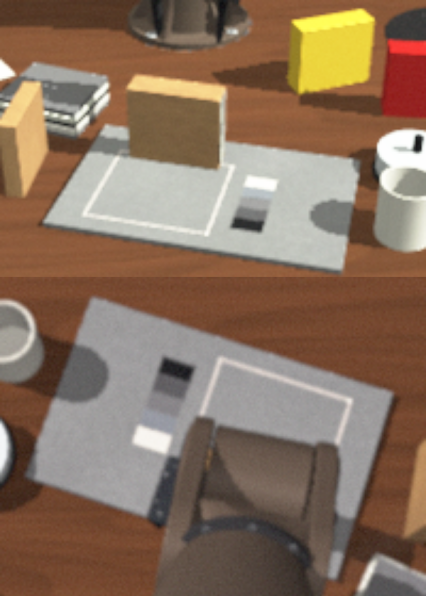

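The box stands upright opposite the outline, with its foot spanning look pixels (130–222) inside the near line (118–233). I'll descend behind the cover and push high and slowly.

>>> jog_arm --pt "90 0 0 1.2 0" --pt "90 0 0 2.42 0" --pt "90 0 0 2.42 0" --pt "90 0 0.3 2.42 0" --pt "90 0 0.7 2.42 0" --pt "90 0 1.0 2.42 0" --pt "90 0 1.1 2.42 0" --pt "90 0 1.2 2.42 0" --pt "90 0 1.3 2.42 0" --pt "90 0 1.4 2.42 0" --pt "90 0 1.5 2.42 0" --pt "90 0 1.6 2.42 0" --pt "90 0 1.7 2.42 0" --pt "90 0 1.8 2.42 0"

```text
clock: 10.0
eef_pos: [0.4751, -0.0512, 0.1313]
orientation: [3.141, 0.0, 1.226]
ft_force: [-1.0, -0.2, 1.3]
width: 0.0899
```

```bash
python3 look.py 4
```

```text
units [2.698 0.505 1.577] turn 15.039 tcp board mm [-85.1 -69.4] z 0.1313 yaw 70.23 F [-1.  -0.2  1.3] t 10.0
scene 439 (array([-48.5, -73.4]), array([ 66.8, 145.1]), 0.86)
front n 62 [ -0.07255041 -37.94005258] [-143.70373104   -1.71496695]
```

View pics/look4.png

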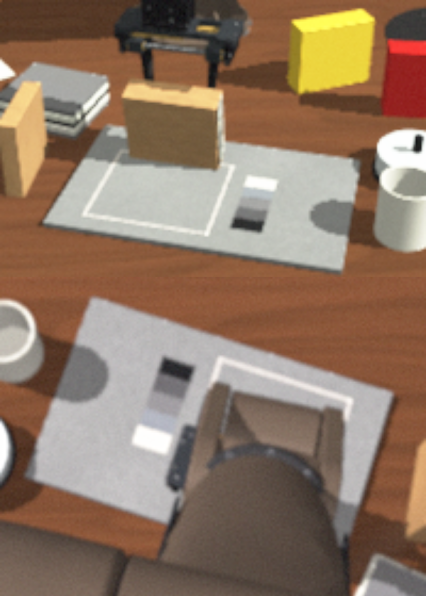

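The box is tilting evenly about its lower +x edge and its foot has not slipped. I'll keep pushing past the balance point, then back off.

>>> jog_arm --pt "90 0 0.1 0 0" --pt "90 0 0.2 0 0" --pt "90 0 0.3 0 0" --pt "90 0 0.4 0 0" --pt "90 0 0.5 0 0" --pt "90 0 0.6 0 0" --pt "90 0 0.7 0 0" --pt "90 0 0.8 0 0" --pt "90 0 0.88 0 0" --pt "90 0 0.95 0 0" --pt "90 0 1.0 0 0" --pt "90 0 1.0 0 0" --pt "90 0 1.0 0 0" --pt "90 0 1.0 0 0" --pt "90 0 1.0 0 0" --pt "90 0 1.0 0 0" --pt "90 0 1.0 0 0" --pt "90 0 1.0 0 0"

```text
clock: 11.9
eef_pos: [0.5031, -0.0613, 0.1313]
orientation: [3.141, 0.0, 1.226]
ft_force: [-0.5, 0.4, -0.6]
width: 0.0899
```

>>> jog_arm --pt "90 0 0 -1 0" --pt "90 0 -1 -3 0" --pt "90 0 -2 -4 0" --pt "90 0 -2 -4 0" --pt "90 6 -2 -4 0" --pt "90 6 -2 -4 0" --pt "90 6 -2 -4 0" --pt "90 6 -2 -4 0" --pt "90 6 -2 -4 0" --pt "90 6 -2 -4 0"

```text
clock: 12.9
eef_pos: [0.5073, 0.1287, 0.2504]
orientation: [-3.141, 0.001, 1.227]
ft_force: [-0.3, -1.3, -0.1]
width: 0.0898
```

```bash
python3 look.py 5
python3 - <<'E'
from h import *
f=np.load("top5.npz");p,D=f["p"],f["d"]
P=cloud("top",D,np.ones(D.shape,bool)); Q=np.zeros(D.shape+(3,)); Q[D>0]=np.c_[tob(P),P[:,2]]*1000
t=(Q[...,2]>42)&(Q[...,2]<70)&(abs(Q[...,0])<140)&(Q[...,1]>-195)&(Q[...,1]<60)
q=Q[t]; print(np.median(q[:,2]),t.sum())
R=tob(onplane("top",cv2.convexHull(biggest(t)).reshape(-1,2),.055)); print(rect(R),(R.min(0)*1000).round(1),(R.max(0)*1000).round(1))
E
```

```text
units [-3.313  1.517  5.548] turn 15.053 tcp board mm [-115.7  110.8] z 0.2504 yaw 70.32 F [-0.3 -1.3 -0.1] t 12.9
front n 43  [-141.89765413   -2.86057513]
54.74392622917224 2428
(array([ 18.9, -70. ]), array([127.4, 142. ]), 0.02) [ -44.8 -141. ] [82.6  1. ]
```

View pics/look5.png

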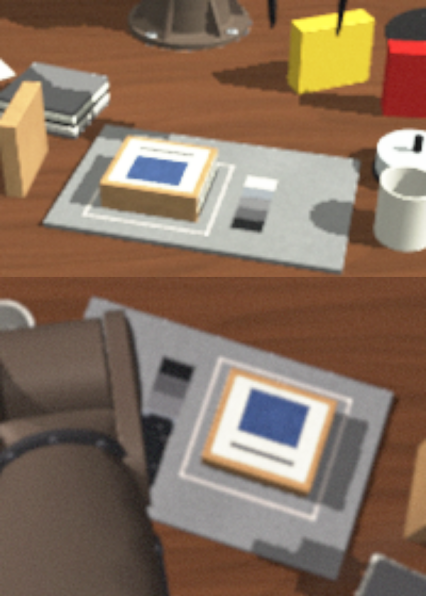

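The box lies flat and cover up, with the full outline visible around it. It spans x −45…83 mm inside −65…104, and y −141…1 mm inside −161…22. The arm is clear, so I'm handing the job in.

```bash
python3 -c "
from bench import r; print(r.job_done())"
```

```text
the job is handed in; nothing more can be done
None
```

The box set now lies flat, cover up and wholly inside the white outline. I slid it about 68 mm towards board −y, still standing, by pushing its end with the fingertips about 55 mm up. Then I toppled it in one go with two open fingers about 100 mm up the cover, and left it where it fell.

- **Final position:** in the last top view its upper face was at z ≈ 55 mm, its centre at board (19, −70) mm and its turn 0.0° from the board. That leaves about 18–21 mm to the outline's outer edge on every side.
- **Disturbance:** the last views showed nothing else moved, though the arm hid part of the +y side from above. The wrist force read only a few N at the end of each move.
- **Handing in:** I handed in at about 13 s with the arm clear; no verdict is reported.
- **Disagreements:** while the box stood, the two views differed by 3–4 mm on its centre along y. The outline's corners were about 2 mm off the stated size and place along x. Both are well inside the margins.

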